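# Isolate, vent and set the rig to service

## Task

Make the test rig safe: first take the amber jar off the control box, where it blocks the red isolator lever, and stand it upright, wholly on the round mat on the bench; then turn the isolator fully round to its off stop, which frees the black selector lever. Swing the selector until its white nose stands over the blue vent disc, leave it there for at least a second, and swing it back the other way until the nose stands over the yellow service disc, with the isolator still fully off. Leave both levers released and do not shift or knock over anything else on the bench or on the box.

Things in the scene. Friction and masses are not known exactly. Their poses are not given: they have to be found in the camera images.
- console: low white control box with an aluminium top plate, 300 mm (own x) by 420 mm (own y), top 50 mm above the bench, fixed. Origin at the centre of its underside; z up. Fixed equipment up to 195 mm tall stands beyond it along the back of the bench and at both sides.
- isolator (a joint): the isolator (first of the pair): red lever turning about a vertical shaft 65 mm to the console's +y from its centre. 0 = on, lever along console +y; +1.571 rad = off, lever along console -x, and this is its end stop (other stop at -0.12). Grows anticlockwise seen from above. Starts between -0.1 and 0.15. Stays where it is left; about 2.5 N at the post moves it.
- selector (a joint): the selector (second of the pair): black lever turning about a vertical shaft 65 mm to the console's -y from its centre. 0 = middle rest on the green dot, lever pointing 45 deg between console +x and -y; positive is anticlockwise seen from above; stops at -1.05 and +1.05. One colour mark lies at +0.785, the other at -0.785. Stays where it is left; about 2 N at the post moves it.
- isolator_axis (a point): point on the isolator's shaft axis, at the top of its hub, 84 mm above the bench
- isolator_post (a point): centre of the top of the red upright grip post on the isolator lever: post 22 mm across, rises from 84 mm to 136 mm above the bench, 100 mm from the shaft axis. The lever bar is 20 mm wide, 74 to 84 mm above the bench
- isolator_tip (a point): end of the isolator lever's white nose, 128 mm from its shaft axis, 77 mm above the bench
- selector_axis (a point): point on the selector's shaft axis, at the top of its hub, 84 mm above the bench. Each shaft carries a 150 mm round plate with a bite cut from its edge, all 5 to 13 mm above the console top: the selector is locked to about +-0.07 rad until the isolator is within about 0.05 rad of its off stop, and the isolator is locked while the selector is turned.
- selector_post (a point): centre of the top of the black upright grip post on the selector lever; same sizes as the isolator's: 22 mm across, 84 to 136 mm above the bench, 100 mm from the shaft axis
- selector_tip (a point): end of the selector lever's white nose, 128 mm from its shaft axis, 77 mm above the bench; it shows the setting
- amber_jar: amber jar with black cap, 48 mm across, 90 mm tall, about 0.18 kg, standing on the console inside the isolator lever's sweep, so that the lever cannot pass; origin at the centre of its underside, z up
- mat: round grey mat, black-rimmed, 120 mm across, 3 mm thick, fixed on the bench to the left of the console; origin at the centre of its underside
- mark_blue: blue disc (vent setting), 32 mm across, 2 mm thick, fixed on the console top 128 mm from the selector's shaft axis; origin at the centre of its underside. Blue and yellow may change places from start to start
- mark_yellow: yellow disc (service setting), otherwise like the blue one
- jar: bystander: glass jar with blue cap, 48 mm across, 85 mm tall, standing on the console; origin at the centre of its underside, z up
- white_jar: bystander: white jar with green cap, 48 mm across, 80 mm tall, standing on the console; origin at the centre of its underside, z up
- brain: bystander: pink model brain on a white foot, about 110 x 90 mm, 110 mm tall; origin at the centre of its underside, z up
- tip_box: bystander: blue pipette-tip box with clear lid, 122 x 87 mm, 88 mm tall; origin at the centre of its underside, z up
- bottle: bystander: white bottle with red cap, 70 mm across, 130 mm tall; origin at the centre of its underside, z up
- syringe: bystander: empty plastic syringe lying down, 180 mm long, 31 mm tall; origin at the centre of its underside (mid-barrel), x along the barrel
Not all that is in view belongs to the job. There is more than one size of the mat; the job needs the middle-sized.

How it is judged:
By the outcome, as a careful person would: the job done as asked, in the order asked, and still so for the second after the job is handed in, with the robot touching nothing.
It also fails if it takes over 72 s, if anything falls off the work surface, if the arm or the gripper's body presses on something with over 40 N, if the wrist force passes 120 N, or if a joint passes its speed limit or range.

## Robot

A 6-joint arm with a two-finger parallel gripper is mounted at the origin on the work surface. World frame = base frame: x ahead of the robot, y to its left, z up, the work surface at z = 0. Lengths are in m, angles in rad, forces in N, time in s.
With the tool pointing down it reaches from about 0.25 to 0.725 m from the base axis. Payload 4 kg.
Tool frame: the origin (TCP) lies midway between the tips of the shut fingers; the grasp point (between the pads) lies 19 mm behind it; y points along the fingers, x is the direction in which the jaws open and shut, and the axes are right-handed (so a half turn about y gives the same grasp; the last joint's range is limited). The gripper opens to 85 mm and grips with 20 to 120 N. Pads are 22 mm wide; open, the fingers measure 114 mm over their backs; the gripper's body (76 mm by 85 mm) begins 54 mm behind the grasp point. The pads swing forward as they close: fully open they stand 13 mm farther back than shut.
Start: joints at [1.287, 0.241, 0.005, 1.335, 0, 1.571], TCP at [0.14, 0.48, 0.231] pointing down, gripper open.
Joint ranges: [-2.72, 2.72], [-1.05, 1.87], [-1.09, 1.28], [-1.99, 2.15], [-1.42, 1.44], [-3.14, 3.14]. Speed limits (rad/s): [2.79, 2.79, 3.14, 3.14, 3.14, 3.14].

## Interface

Orientations are given as a unit quaternion [x, y, z, w].
In Python, from workcell import bot gives the robot as it stands. The module is installed in compiled form; this text tells all that it offers.
- The arm moves only by the shell command python3 -m inch 'ROWS'. ROWS is text: rows parted by semicolons, each of 7 numbers parted by spaces: the turn, a rotation vector about the tool's x, y, z in degrees, then the shift along the tool's x, y, z in mm, then the closure, from 0 (fully open) to 1 (shut). In form: ax ay az dx dy dz fingers; .... A call has 1 to 12 rows; each row shifts and turns the commanded pose from where the row before left it, along the tool's axes as they then stand; what a row does not reach is not made up. A row lasts 1/8 s, in which the tool goes at most 62.5 mm and 10.7 degrees, less where a joint would pass 70% of its speed; a pose out of reach is approached as far as the arm can. A call with a gripper value outside its range is refused whole. The fingers move at their own pace and stop on an object; the grip force is fixed at half the most. Time passes only in rows, so rows that do not move let the fingers close. It gives the time, the measured TCP pose, the force and the opening at its end, in the units of the state.
- bot.get_obs(): the state, without advancing time (a new reading comes with each control period).
- bot.camera(name): name is "scene" or "top" or "wrist"; returns a dict with "color" (480x640x3 uint8, blue, green, red), "fx", "fy", "cx", "cy" (pixels), "extrinsics" (4x4, takes a point from world to camera coordinates). Camera axes: x right, y up, looking along -z (the intrinsics and any distortion apply to the point x, -y, -z); pixel columns grow to the right and rows downward; lengths in m; the calibration is good to about 2 mm. A picture is of the moment at which its call begins. There is no depth.
- bot.job_done(): hands the job in, once; it reports no verdict.
Trained networks look in the newest picture that a camera, given by its name, has taken for a name from the list of things; names that differ only in an ending like _2 or _b are one class to them, and where a whole thing is asked for, a point or a joint stands for the part that bears it (a point fixed in the world has none). Each returns a list of dicts, best first, with "conf" (0 to 1); they miss things now and then, are a little off and sometimes report something else, mostly with a low value. They report only what shows in the picture. A call takes as long as a camera call. They do not tell look-alikes from the thing itself.
- bot.look_for(name, camera): "extent" ([left, top, right, bottom] in pixels, round what is visible of it).
- bot.cut_out(name, camera): "region" (480x640 bool, what is visible of it) and "extent" ([left, top, right, bottom] in pixels, round what is visible of it).
- bot.spot_point(name, camera): "point" ([column, row] in pixels: a listed point, or the origin of a listed thing).
The state is a dict: "clock": time; "joint_pos": joint angles; "joint_vel": joint speeds; "tau": joint torques, N m; "eef_pos": TCP position; "tool_rot": TCP orientation; "ft_force": force on the tool from outside, world axes, zero at the start; "ft_torque": the same for the moment, N m; "grip_width": finger opening in m.
Only numpy, scipy, OpenCV 4.12 (cv2) and the standard library are available. Lean on these libraries where they do the work, as an engineer would, in place of code of your own. Each camera call takes 0.05 s, during which the arm holds its last target.

## Working session

There is one attempt and no reset: what is moved stays moved. The work goes in short steps, Python scripts to look and compute and a shell command to move; the robot and the scene stay as the last step left them, time stands still between calls to the robot, and variables do not carry over. Pictures are saved under pics/ and viewed, and the job is handed in when it is done.

```bash
mkdir -p pics
python3 - <<'E'
from workcell import bot
import cv2
o=bot.get_obs()
for k,v in o.items(): print(k,v)
for c in("scene","top"):
    d=bot.camera(c); cv2.imwrite(f"pics/{c}0.png",d["color"]); print(c,d["fx"],d["fy"],d["cx"],d["cy"],d["extrinsics"],[k for k in d])
E
```

```text
clock 0.0
joint_pos [ 1.28699799e+00  2.41410083e-01  3.72285098e-03  1.33518327e+00
 -1.04244725e-05  1.57080103e+00]
joint_vel [ 0.00035833 -0.00095422  0.00053411 -0.00057787  0.00234522  0.00046073]
tau [-1.37337778e-03 -3.72316325e+01  2.52408886e+01  1.68764050e-02
  5.23605377e-05  9.35322561e-06]
eef_pos [0.1398297  0.47939727 0.23041387]
tool_rot [ 0.56612996  0.42367687 -0.42484577 -0.56524406]
ft_force [-0.1135198  -0.00438487 -0.01178104]
ft_torque [ 0.00170247 -0.02123879  0.01447557]
grip_width 0.08498180696424623
scene 535.0374357967336 535.0374357967336 318.2712946788372 234.99324038214655 [[ 0.38740639  0.92185448 -0.01002997 -0.24778112]
 [-0.6703265   0.28913831  0.68341892  0.24044489]
 [ 0.63291284 -0.2580375   0.72995752 -1.86411652]
 [ 0.          0.          0.          1.        ]] ['color', 'fx', 'fy', 'cx', 'cy', 'extrinsics']
top 580.3996047493991 580.3996047493991 320.05790231737427 243.48373418173807 [[ 8.76372787e-03 -9.99961595e-01  7.40425896e-05  8.33060230e-02]
 [ 9.76268565e-01  8.57210359e-03  2.16393642e-01 -5.23853527e-01]
 [-2.16385966e-01 -1.82412954e-03  9.76306195e-01 -1.67835601e+00]
 [ 0.00000000e+00  0.00000000e+00  0.00000000e+00  1.00000000e+00]] ['color', 'fx', 'fy', 'cx', 'cy', 'extrinsics']
```

View pics/scene0.png

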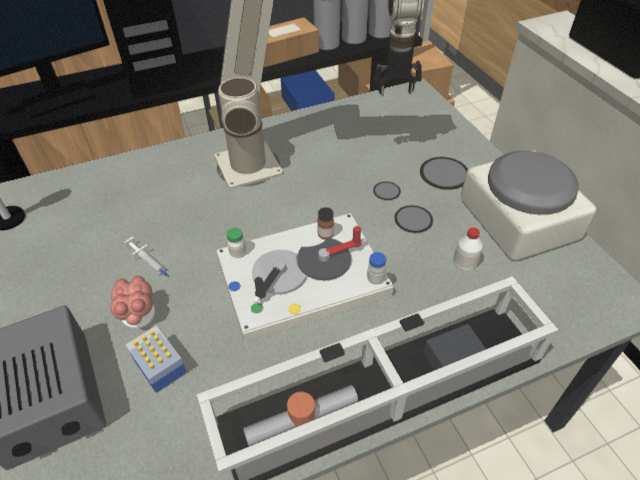

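View pics/top0.png

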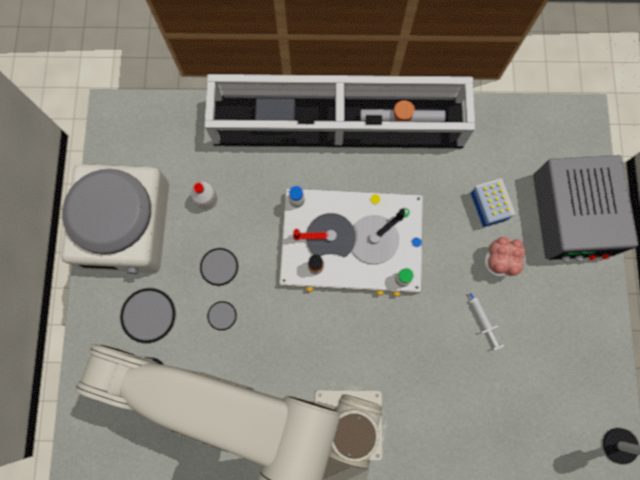

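```bash
cat > h.py <<'E'
from workcell import bot
import numpy as np, cv2
def ray(d,px):
    E=d["extrinsics"];R=E[:3,:3];t=E[:3,3]
    v=np.array([(px[0]-d["cx"])/d["fx"],-(px[1]-d["cy"])/d["fy"],-1.0])
    return -R.T@t, R.T@v
def onz(d,px,z):
    c,v=ray(d,px); return c+v*(z-c[2])/v[2]
def proj(d,p):
    E=d["extrinsics"];q=E[:3,:3]@np.asarray(p)+E[:3,3]
    return np.array([d["cx"]+d["fx"]*q[0]/-q[2], d["cy"]+d["fy"]*-q[1]/-q[2]])
Z=dict(isolator_axis=.084,isolator_post=.136,isolator_tip=.077,selector_axis=.084,selector_post=.136,selector_tip=.077,amber_jar=.05,mat=0,mark_blue=.05,mark_yellow=.05,jar=.05,white_jar=.05,console=0,bottle=0,brain=0,tip_box=0,syringe=0)
def spots(cams=("top","scene"),names=Z):
    D={c:bot.camera(c) for c in cams}
    for n in names:
        for c in cams:
            for r in bot.spot_point(n,c)[:3]:
                if r["conf"]>.3: print(n,c,round(r["conf"],2),np.round(r["point"],1),np.round(onz(D[c],r["point"],Z[n])[:2],4))
    return D
E
python3 - <<'E'
from h import *
D=spots()
for c in D:
  for r in bot.look_for("mat",c)[:4]:
    e=r["extent"]; print(c,r["conf"],np.round(e), np.round(onz(D[c],(e[0],(e[1]+e[3])/2),.003)-onz(D[c],(e[2],(e[1]+e[3])/2),.003),3))
E
```

```text
isolator_axis top 0.73 [328.9 236.1] [0.5398 0.0619]
isolator_axis scene 0.57 [322.8 251. ] [0.5355 0.0582]
isolator_post top 0.91 [294.4 228.9] [0.5479 0.1617]
isolator_post scene 0.63 [358.1 228.5] [0.5405 0.1614]
isolator_tip top 0.91 [290.3 232.6] [0.5511 0.1765]
isolator_tip scene 0.98 [363.4 236.1] [0.5235 0.1892]
selector_axis top 0.95 [376.5 235.6] [ 0.5425 -0.0786]
selector_axis top 0.39 [491.3 207.8] [ 0.6308 -0.4222]
selector_axis scene 0.96 [280.3 265.3] [ 0.5374 -0.0674]
selector_axis scene 0.36 [301.3 277.5] [ 0.5989 -0.0307]
selector_post top 0.45 [347.6 242.2] [0.5101 0.0092]
selector_post scene 0.75 [293.  306.6] [ 0.7134 -0.0956]
selector_post scene 0.6 [254.8 277.2] [ 0.5909 -0.152 ]
selector_tip top 0.84 [406.5 209.9] [ 0.624  -0.1701]
selector_tip top 0.32 [286.7 234.8] [0.5443 0.187 ]
selector_tip scene 0.97 [254.4 302.5] [ 0.6221 -0.1693]
amber_jar top 0.85 [315.5 265.5] [0.4574 0.1009]
amber_jar scene 0.93 [324.9 235.4] [0.4543 0.0994]
amber_jar scene 0.52 [279.2 266.8] [ 0.5137 -0.0643]
mat top 0.97 [148.3 312.6] [0.318  0.6035]
mat top 0.8 [217.9 264.1] [0.4
[... 896 characters left out ...]
.71 [325.7 234.9] [0.4104 0.1209]
bottle scene 0.6 [464.  260.2] [0.6631 0.4513]
brain top 0.82 [496.6 261.6] [ 0.4836 -0.4546]
brain scene 0.94 [139.4 315.2] [ 0.4837 -0.4568]
brain scene 0.58 [253.3 300.9] [ 0.5596 -0.1599]
tip_box top 0.65 [487.7 209.1] [ 0.6508 -0.4362]
tip_box scene 0.8 [157.5 368.1] [ 0.6616 -0.4431]
syringe top 0.67 [481.1 315.5] [ 0.3181 -0.3985]
syringe scene 0.82 [150.9 264.1] [ 0.3155 -0.3941]
top 0.89 [207. 303. 236. 330.] [-0.001  0.088  0.   ]
top 0.86 [123. 287. 177. 341.] [-0.001  0.163  0.   ]
scene 0.96 [393. 205. 434. 232.] [-0.051 -0.117  0.   ]
scene 0.96 [420. 157. 468. 190.] [-0.064 -0.148  0.   ]
scene 0.74 [376. 184. 402. 197.] [-0.034 -0.078  0.   ]
```

Run:
```python
from h import *
D={c:bot.camera(c) for c in("top","scene")}
for c,b in(("top",(265,175,440,305)),("scene",(210,190,400,340))):
    im=D[c]["color"][b[1]:b[3],b[0]:b[2]]; cv2.imwrite(f"pics/{c}z.png",cv2.resize(im,None,fx=4,fy=4,interpolation=cv2.INTER_CUBIC)[:600])
# middle mat by dark rim
for c,b in(("top",(195,245,245,290)),("scene",(388,200,440,237))):
    g=cv2.cvtColor(D[c]["color"],cv2.COLOR_BGR2GRAY)[b[1]:b[3],b[0]:b[2]]
    m=(g<60).astype(np.uint8); p=cv2.findNonZero(m); h=cv2.convexHull(p); e=cv2.fitEllipse(h)
    ctr=np.array(e[0])+b[:2]; print(c,ctr,e[1],onz(D[c],ctr,.003)); 
    pts=np.array([onz(D[c],q[0]+b[:2],.003)[:2] for q in h.astype(float)]); print(cv2.minEnclosingCircle(pts.astype(np.float32)))
def blob(c,lo,hi,b,z):
    hsv=cv2.cvtColor(D[c]["color"],cv2.COLOR_BGR2HSV)[b[1]:b[3],b[0]:b[2]]
    m=cv2.inRange(hsv,lo,hi); M=cv2.moments(m,True); q=np.array([M["m10"]/M["m00"]+b[0],M["m01"]/M["m00"]+b[1]]); print(c,M["m00"],q.round(1),onz(D[c],q,z).round(4))
print("yellow");blob("top",(20,120,100),(35,255,255),(360,190,390,210),.052);blob("scene",(20,120,100),(35,255,255),(285,300,305,318),.052)
print("blue");blob("top",(100,120,60),(130,255,255),(405,235,425,250),.052);blob("scene",(100,120,60),(130,255,255),(225,280,245,293),.052)
print("bluecap");blob("top",(100,120,60),(130,255,255),(285,180,310,210),.13)
print("greencap");blob("top",(50,120,40),(85,255,255),(395,262,420,290),.125)
print("green dot");blob("top",(50,100,40),(85,255,255),(395,205,420,225),.052)
```

```text
top [218.49226952 266.45373344] (35.55976867675781, 37.03556823730469) [0.46043981 0.3981061  0.003     ]
((0.4603337347507477, 0.3984889090061188), 0.05722103267908096)
scene [412.84678078 218.83081436] (24.977266311645508, 36.69881057739258) [0.45777411 0.39757769 0.003     ]
((0.47200828790664673, 0.39562803506851196), 0.05440744757652283)
yellow
top 64.0 [375.  198.8] [ 0.6656 -0.0784  0.052 ]
scene 89.0 [294.  308.4] [ 0.6624 -0.0773  0.052 ]
blue
top 62.0 [416.2 241.7] [ 0.5323 -0.2007  0.052 ]
scene 72.0 [233.9 285.8] [ 0.5296 -0.1993  0.052 ]
bluecap
top 148.0 [295.6 192.7] [0.6582 0.1604 0.13  ]
greencap
top 148.0 [405.4 275.3] [ 0.4177 -0.1552  0.125 ]
green dot
top 21.0 [405.4 213.8] [ 0.6188 -0.1703  0.052 ]
```

View pics/topz.png

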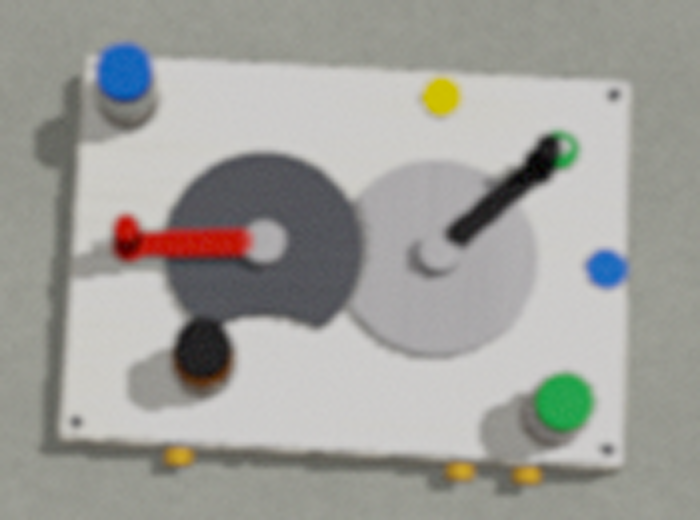

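View pics/scenez.png

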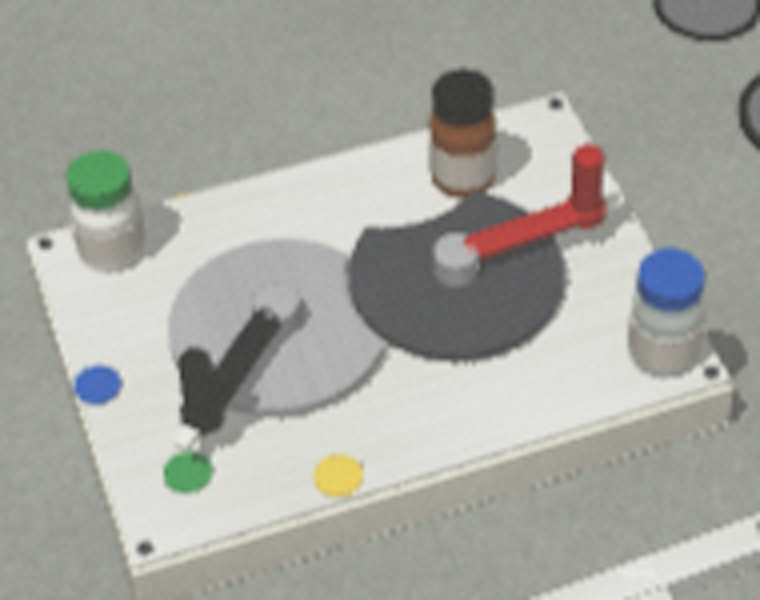

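```bash
cat >> h.py <<'E'
from scipy.spatial.transform import Rotation as Rn
def to(target,yaw=None):
    """dx dy dz(mm) in tool axes to world target; yaw= desired world angle of tool x; prints"""
    o=bot.get_obs();R=Rn.from_quat(o["tool_rot"]);d=R.inv().apply(np.asarray(target)-o["eef_pos"])*1000
    print("clock",round(o["clock"],2),"pos",o["eef_pos"].round(4),"shift",d.round(1),"F",o["ft_force"].round(1),"grip",round(o["grip_width"],4))
    M=R.as_matrix(); print("x",M[:,0].round(3),"y",M[:,1].round(3),"z",M[:,2].round(3))
E
python3 - <<'E'
from h import *
D={c:bot.camera(c) for c in("top","scene")}
print(onz(D["top"],(315.7,262.5),.14),onz(D["scene"],(210+463/4,190+92/4),.14))
to((.456,.1,.2))
for yaw in(0,-2.5):
    pass
E
```

```text
[0.44967074 0.09956854 0.14      ] [0.45356601 0.10246291 0.14      ]
clock 2.2 pos [0.14   0.48   0.2313] shift [-276.3   31.3 -409.8] F [-0.3 -0.  -0.2] grip 0.085
x [ 0.28  0.96 -0.  ] y [ 0. -0. -1.] z [-0.96  0.28 -0.  ]
```

```bash
python3 -m inch '0 0 0 -27.6 0 -40.8 0;0 0 0 -27.6 0 -40.8 0;0 0 0 -27.6 0 -40.8 0;0 0 0 -27.6 0 -40.8 0;0 0 0 -27.6 0 -40.8 0;0 0 0 -27.6 0 -40.8 0;0 0 0 -27.6 0 -40.8 0;0 0 0 -27.6 0 -40.8 0;0 0 0 -27.6 0 -40.8 0;0 0 0 -27.6 0 -40.8 0;0 0 0 0 0 0 0'
python3 - <<'E'
from h import *
to((.454,.101,.085))
d=bot.camera("wrist"); cv2.imwrite("pics/w1.png",d["color"]);print(proj(d,(.454,.101,.14)),proj(d,(.454,.101,.05)))
E
```

```text
clock: 3.58
eef_pos: [0.4561, 0.0985, 0.2311]
tool_rot: [0.567, 0.423, -0.423, -0.567]
ft_force: [-0.2, -0.4, 0.3]
grip_width: 0.0856
clock 3.58 pos [0.4561 0.0985 0.2311] shift [  1.8 146.1   2.8] F [-0.2 -0.4  0.3] grip 0.0856
x [ 0.285  0.958 -0.   ] y [ 0. -0. -1.] z [-0.958  0.285 -0.001]
[320.91159644 247.19561034] [320.19457895 218.29904119]
```

View pics/w1.png

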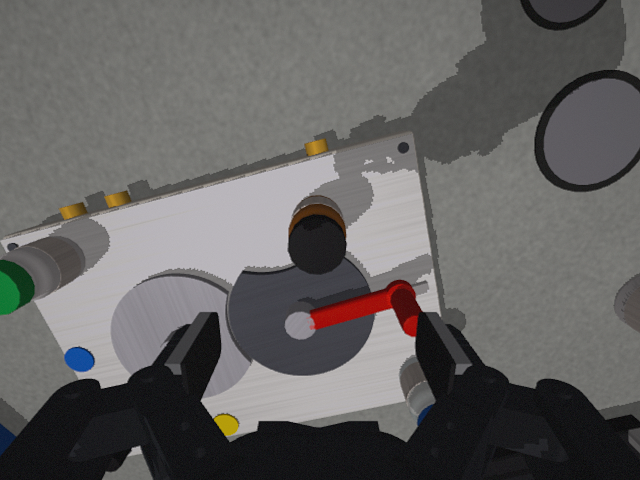

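```bash
python3 -m inch '0 0 0 2 30 2.5 0;0 0 0 0 40 0 0;0 0 0 0 40 0 0;0 0 0 0 30 0 0;0 0 0 0 13 0 0;0 0 0 0 0 0 0;0 0 0 0 0 0 1;0 0 0 0 0 0 1;0 0 0 0 0 0 1;0 0 0 0 0 0 1;0 0 0 0 0 0 1;0 0 0 0 0 0 1'
python3 - <<'E'
from h import *
to((.46,.398,.25))
E
```

```text
clock: 5.12
eef_pos: [0.4538, 0.1034, 0.0799]
tool_rot: [0.566, 0.425, -0.423, -0.565]
ft_force: [-0.8, -0.8, 5.5]
grip_width: 0.0465
clock 5.12 pos [0.4538 0.1034 0.0799] shift [ 284.7 -170.    76.2] F [-0.8 -0.8  5.5] grip 0.0465
x [0.28  0.96  0.001] y [ 0.003  0.    -1.   ] z [-0.96   0.28  -0.003]
```

```bash
python3 -m inch '0 0 0 0 -20 0 1;0 0 0 0 -35 0 1;0 0 0 20 -30 5 1;0 0 0 44 0 12 1;0 0 0 44 0 12 1;0 0 0 44 0 12 1;0 0 0 44 0 12 1;0 0 0 44 0 12 1;0 0 0 40 0 10 1;0 0 0 5 0 1 1;0 0 0 0 0 0 1;0 0 0 0 0 0 1'
python3 - <<'E'
from h import *
to((.46,.398,.034))
d=bot.camera("wrist"); cv2.imwrite("pics/w2.png",d["color"])
E
```

```text
clock: 6.62
eef_pos: [0.4594, 0.397, 0.1634]
tool_rot: [0.566, 0.424, -0.424, -0.566]
ft_force: [-0.1, -0.2, -2.6]
grip_width: 0.0463
clock 6.62 pos [0.4594 0.397  0.1634] shift [  1.2 129.4  -0.3] F [-0.1 -0.2 -2.6] grip 0.0463
x [ 0.281  0.96  -0.001] y [-0.    -0.001 -1.   ] z [-0.96   0.281  0.   ]
```

View pics/w2.png

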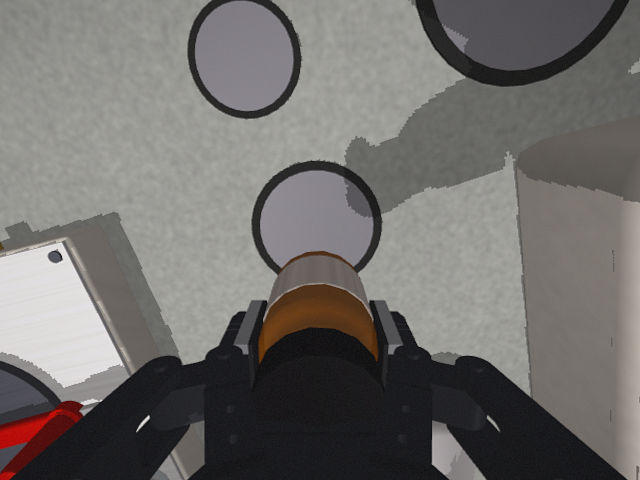

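```bash
python3 -m inch '0 0 0 1 35 0 1;0 0 0 0 40 0 1;0 0 0 0 30 0 1;0 0 0 0 15 0 1;0 0 0 0 5 0 1;0 0 0 0 3 0 1;0 0 0 0 0 0 1'
python3 - <<'E'
from h import *
to((.46,.398,.033))
d=bot.camera("scene"); cv2.imwrite("pics/s3.png",cv2.resize(d["color"][150:280,330:520],None,fx=4,fy=4))
E
```

```text
clock: 7.55
eef_pos: [0.4603, 0.3998, 0.0364]
tool_rot: [-0.566, -0.425, 0.424, 0.566]
ft_force: [0.6, 0.4, -2.0]
grip_width: 0.0464
clock 7.55 pos [0.4603 0.3998 0.0364] shift [-1.8  3.4 -0.2] F [ 0.6  0.4 -2. ] grip 0.0464
x [0.28  0.96  0.002] y [ 0.001  0.001 -1.   ] z [-0.96   0.28  -0.001]
```

View pics/s3.png

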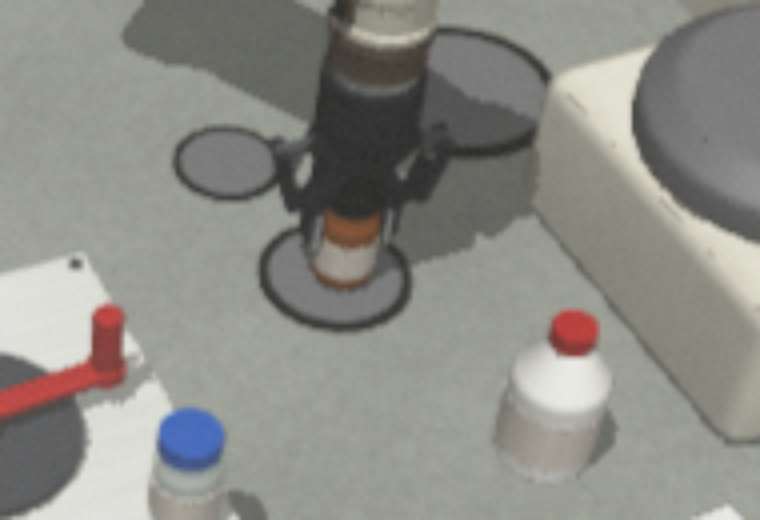

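```bash
python3 -m inch '0 0 0 0 1.5 0 1;0 0 0 0 1.5 0 1;0 0 0 0 0 0 1'
```

```text
clock: 7.98
eef_pos: [0.4599, 0.3995, 0.033]
tool_rot: [-0.566, -0.425, 0.424, 0.566]
ft_force: [-0.9, 0.0, 3.1]
grip_width: 0.0467
```

```bash
python3 -m inch '0 0 0 0 0 0 0;0 0 0 0 0 0 0;0 0 0 0 0 0 0;0 0 0 0 0 0 0;0 0 0 0 -15 0 0;0 0 0 0 -35 0 0;0 0 0 0 -40 0 0;0 9.5 0 0 -40 0 0.2;0 9.5 0 0 -20 0 0.45;0 9.5 0 0 0 0 0.45;0 9.5 0 0 0 0 0.45;0 9.5 0 0 0 0 0.45'
python3 -m inch '0 9.5 0 0 0 0 0.45;0 9.5 0 0 0 0 0.45;0 9.5 0 0 0 0 0.45;0 0 0 0 0 0 0.45'
python3 - <<'E'
from h import *
to((.547,.162,.185)); print(bot.get_obs()["joint_pos"].round(2))
D={c:bot.camera(c) for c in("top","scene","wrist")}
cv2.imwrite("pics/w4.png",D["wrist"]["color"])
im=D["top"]["color"][175:305,180:440]; cv2.imwrite("pics/t4.png",cv2.resize(im,None,fx=3,fy=3,interpolation=cv2.INTER_CUBIC))
E
```

```text
clock: 9.48
eef_pos: [0.4598, 0.3994, 0.1838]
tool_rot: [-0.689, -0.159, 0.158, 0.689]
ft_force: [-0.3, 0.4, -0.0]
grip_width: 0.047
clock: 9.98
eef_pos: [0.4599, 0.3994, 0.1834]
tool_rot: [-0.707, 0.013, -0.014, 0.707]
ft_force: [0.2, -0.1, -0.2]
grip_width: 0.0471
clock 9.97 pos [0.4599 0.3994 0.1834] shift [  96.    -1.7 -233.9] F [ 0.2 -0.1 -0.2] grip 0.0471
x [ 0.999 -0.038  0.001] y [ 0.001  0.001 -1.   ] z [0.038 0.999 0.001]
[ 0.72  0.48  0.23  1.32 -0.    2.32]
```

View pics/w4.png

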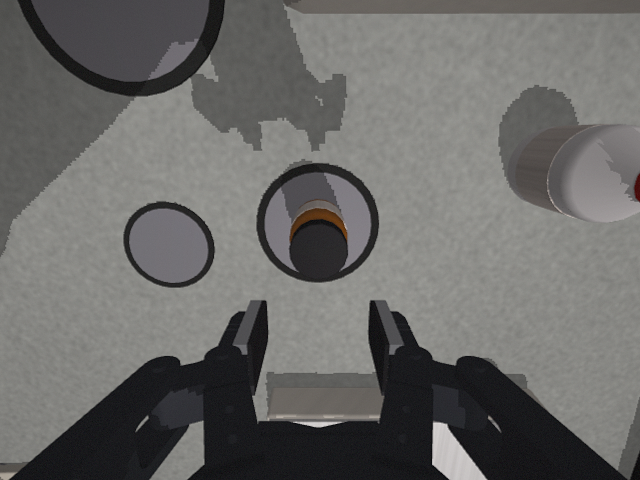

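View pics/t4.png

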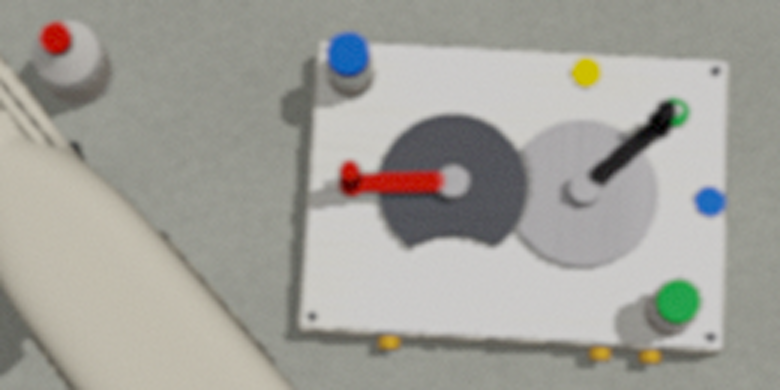

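```bash
python3 -m inch '0 0 0 19 0 -47 0.45;0 0 0 19 0 -47 0.45;0 0 0 19 0 -47 0.45;0 0 0 19 0 -47 0.45;0 0 0 19 0 -47.5 0.45;0 0 0 0 0 0 0.45'
python3 - <<'E'
from h import *
to((.546,.160,.1))
d=bot.camera("wrist")
cv2.imwrite("pics/w5.png",d["color"]); print(proj(d,(.546,.160,.136)))
print(bot.spot_point("isolator_post","wrist")[:2])
for r in bot.spot_point("isolator_post","wrist")[:2]: print(onz(d,r["point"],.136))
E
```

```text
clock: 10.88
eef_pos: [0.5464, 0.1568, 0.1825]
tool_rot: [0.707, -0.015, 0.016, -0.707]
ft_force: [-0.6, -0.1, -0.9]
grip_width: 0.0471
clock 10.88 pos [0.5464 0.1568 0.1825] shift [-0.5 82.5  3.2] F [-0.6 -0.1 -0.9] grip 0.0471
x [ 0.999 -0.044  0.   ] y [ 0.    -0.001 -1.   ] z [ 0.044  0.999 -0.   ]
[316.71807211 269.01461024]
[{'point': [308.0, 277.8], 'conf': 0.95}]
[0.5404502  0.15447765 0.136     ]
```

View pics/w5.png

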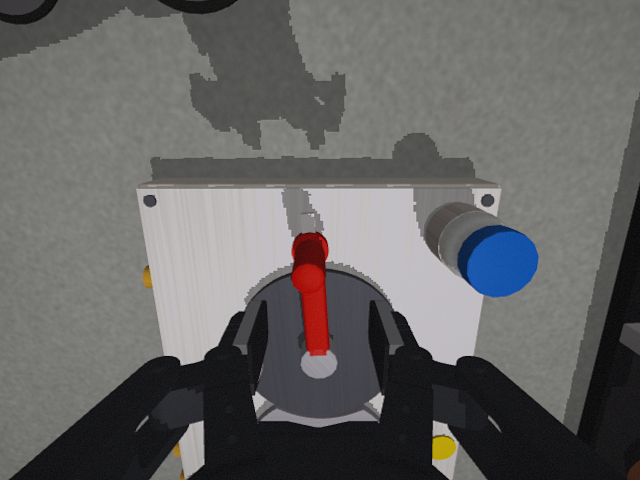

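```bash
python3 -m inch '0 0 0 -4.5 20 0 0.45;0 0 0 0 30 -1 0.45;0 0 0 0 32 0 0.45;0 0 0 0 0 0 0.45'
python3 - <<'E'
from h import *
to((.541,.155,.1))
d=bot.camera("wrist"); cv2.imwrite("pics/w6.png",d["color"])
print(proj(d,(.541,.155,.136)),proj(d,(.5417,.058,.084)))
for n in("isolator_post","isolator_axis"):
  for r in bot.spot_point(n,"wrist")[:2]: print(n,r,onz(d,r["point"],Z[n]))
E
```

```text
clock: 11.52
eef_pos: [0.538, 0.1602, 0.0978]
tool_rot: [0.708, -0.015, 0.011, -0.706]
ft_force: [0.5, -0.4, 0.2]
grip_width: 0.047
clock 11.53 pos [0.538  0.1602 0.0978] shift [ 3.2 -2.2 -5.1] F [ 0.5 -0.4  0.2] grip 0.047
x [ 0.999 -0.036 -0.006] y [-0.006 -0.002 -1.   ] z [ 0.036  0.999 -0.002]
[325.42002822 374.83643985] [329.7792859  449.54589134]
isolator_post {'point': [326.8, 378.0], 'conf': 0.57} [0.54147809 0.15355243 0.136     ]
```

View pics/w6.png

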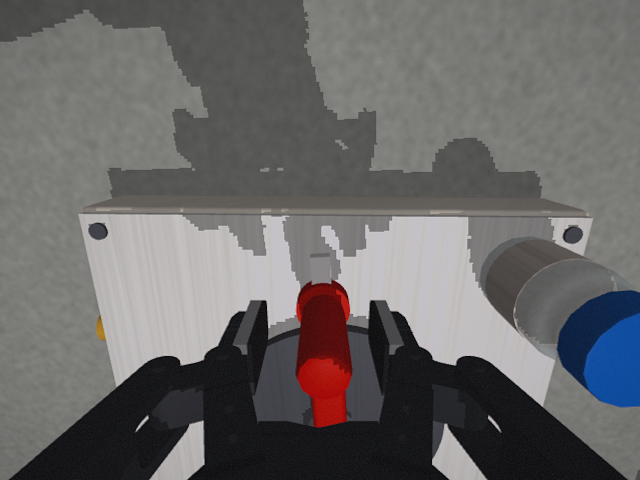

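```bash
python3 -m inch '0 0 0 3 0 -4 0.65;0 0 0 0 0 0 0.65;0 -7.5 0 -13 0 -0.8 0.65;0 -7.5 0 -13 0 -0.8 0.65;0 -7.5 0 -13 0 -0.8 0.65;0 -7.5 0 -13 0 -0.8 0.65;0 0 0 0 0 0 0.65'
python3 - <<'E'
from h import *
to((0,0,.1)); o=bot.get_obs(); I=np.array([.5417,.058]); v=o["eef_pos"][:2]-I; print(np.hypot(*v),np.degrees(np.arctan2(v[1],v[0])))
d=bot.camera("top"); cv2.imwrite("pics/t7.png",cv2.resize(d["color"][175:305,250:440],None,fx=4,fy=4))
E
```

```text
clock: 12.55
eef_pos: [0.4933, 0.1438, 0.101]
tool_rot: [-0.687, -0.169, 0.168, 0.687]
ft_force: [0.5, 0.3, 0.8]
grip_width: 0.0297
clock 12.55 pos [0.4933 0.1438 0.101 ] shift [-503.7    0.6  101.3] F [0.5 0.3 0.8] grip 0.0297
x [0.886 0.464 0.001] y [ 0.001  0.    -1.   ] z [-0.464  0.886 -0.   ]
0.09850106818886455 119.45631486035775
```

View pics/t7.png

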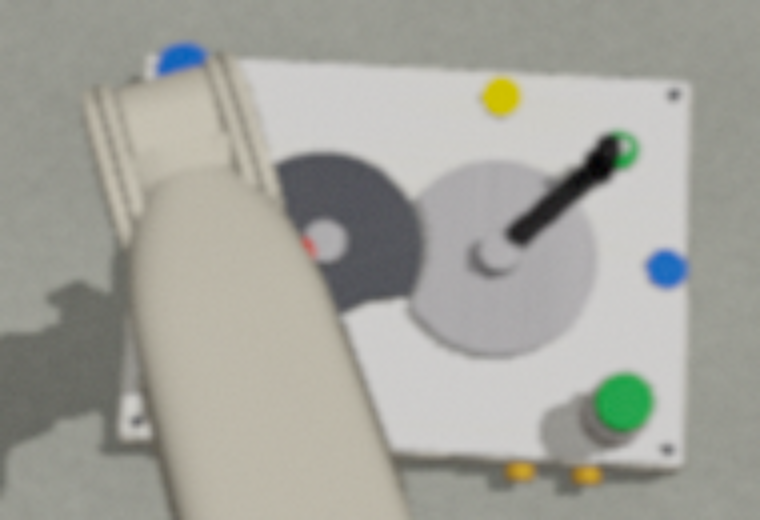

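```bash
python3 -m inch '0 -7.5 0 -13 0 -0.8 0.65;0 -7.5 0 -13 0 -0.8 0.65;0 -7.5 0 -13 0 -0.8 0.65;0 -7.5 0 -13 0 -0.8 0.65;0 -7.5 0 -13 0 -0.8 0.65;0 -7.5 0 -13 0 -0.8 0.65;0 -7.5 0 -13 0 -0.8 0.65;0 0 0 0 0 0 0.65'
cat >> h.py <<'E'
def ang(c):
    o=bot.get_obs(); v=o["eef_pos"][:2]-np.array(c); x=Rn.from_quat(o["tool_rot"]).as_matrix()
    print("t",round(o["clock"],2),"r",np.hypot(*v).round(4),"deg",np.degrees(np.arctan2(v[1],v[0])).round(1),"toolz deg",np.degrees(np.arctan2(x[1,2],x[0,2])).round(1),"F",o["ft_force"].round(1),"T",o["ft_torque"].round(2),"pos",o["eef_pos"].round(4),"grip",round(o["grip_width"],4))
I=(.5417,.058);S=(.536,-.072)
E
python3 -c "
from h import *
ang(I)"
```

```text
clock: 13.6
eef_pos: [0.4416, 0.0727, 0.1006]
tool_rot: [0.542, 0.455, -0.454, -0.542]
ft_force: [-0.3, -0.0, -0.0]
grip_width: 0.0299
t 13.6 r 0.1012 deg 171.6 toolz deg 170.0 F [-0.3 -0.  -0. ] T [ 0.01 -0.05  0.03] pos [0.4416 0.0727 0.1006] grip 0.0299
```

```bash
python3 -m inch '0 -4 0 -7 0 -0.3 0.65;0 -3 0 -6 0 0 0.65;0 0 0 -3 0 0 0.65;0 0 0 0 0 0 0.65'; python3 -c "
from h import *
ang(I)"; python3 -m inch '0 0 0 -3 0 0 0.65;0 0 0 0 0 0 0.65';python3 -c "
from h import *
ang(I)"
```

```text
clock: 14.1
eef_pos: [0.4397, 0.0575, 0.1004]
tool_rot: [-0.512, -0.487, 0.487, 0.513]
ft_force: [-1.2, 1.3, 1.9]
grip_width: 0.0299
t 14.1 r 0.102 deg -179.7 toolz deg 177.1 F [-1.2  1.3  1.9] T [0.45 0.13 0.06] pos [0.4397 0.0575 0.1004] grip 0.0299
clock: 14.35
eef_pos: [0.4394, 0.0552, 0.1003]
tool_rot: [-0.511, -0.488, 0.487, 0.513]
ft_force: [-1.1, 4.9, 1.8]
grip_width: 0.0299
t 14.35 r 0.1023 deg -178.5 toolz deg 177.2 F [-1.1  4.9  1.8] T [1.15 0.15 0.05] pos [0.4394 0.0552 0.1003] grip 0.0299
```

```bash
python3 -m inch '0 0 0 -3 0 0 0.65;0 0 0 0 0 0 0.65'; python3 -m inch '0 0 0 -3 0 0 0.65;0 0 0 0 0 0 0.65'
python3 - <<'E'
from h import *
ang(I)
d=bot.camera("wrist"); cv2.imwrite("pics/w8.png",d["color"])
E
```

```text
clock: 14.6
eef_pos: [0.4395, 0.0552, 0.1003]
tool_rot: [-0.509, -0.491, 0.486, 0.514]
ft_force: [0.4, 15.0, -0.2]
grip_width: 0.0299
clock: 14.85
eef_pos: [0.4395, 0.0551, 0.1003]
tool_rot: [-0.507, -0.493, 0.485, 0.515]
ft_force: [-0.1, 23.8, -2.8]
grip_width: 0.0301
t 14.85 r 0.1022 deg -178.4 toolz deg 177.5 F [-0.1 23.8 -2.8] T [ 4.59 -0.07  0.08] pos [0.4395 0.0551 0.1003] grip 0.0301
```

View pics/w8.png

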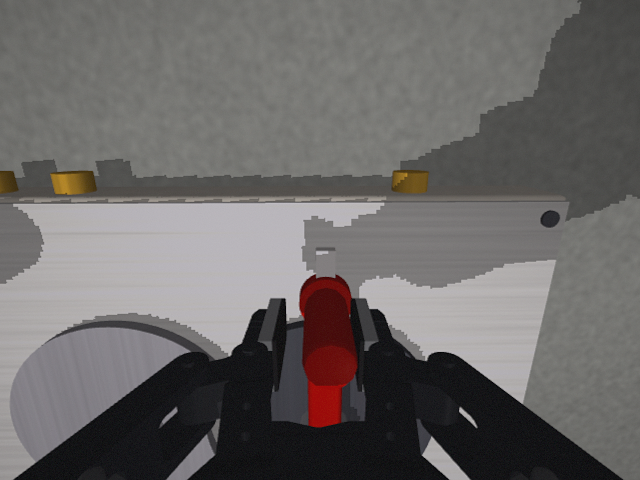

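```bash
python3 -m inch '0 0 0 6 0 0 0.65;0 0 0 6 0 0 0.65;0 0 0 0 0 0 0.65'
python3 - <<'E'
from h import *
ang(I); print(bot.get_obs()["joint_pos"].round(2))
E
```

```text
clock: 15.28
eef_pos: [0.4397, 0.0598, 0.1001]
tool_rot: [0.512, 0.487, -0.488, -0.512]
ft_force: [0.1, -0.1, 0.3]
grip_width: 0.0299
t 15.28 r 0.102 deg 179.0 toolz deg 177.2 F [ 0.1 -0.1  0.3] T [ 0.03 -0.    0.02] pos [0.4397 0.0598 0.1001] grip 0.0299
[ 0.14  0.24 -0.36  0.97 -0.    0.18]
```

```bash
python3 -m inch '0 0 0 0 -20 0 0.65;0 0 0 0 -40 0 0.65;0 0 0 0 -25 0 0.45;0 9 0 0 0 0 0.45;0 9 0 0 0 0 0.45;0 9 0 0 0 0 0.45;0 9 0 0 0 0 0.45;0 9 0 0 0 0 0.45;0 0 0 0 0 0 0.45'
python3 - <<'E'
from h import *
D=spots(("top",),("isolator_post","isolator_tip","isolator_axis","selector_post","selector_tip","selector_axis"))
to((.604,-.146,.185))
cv2.imwrite("pics/t9.png",cv2.resize(D["top"]["color"][175:305,250:440],None,fx=4,fy=4))
E
```

```text
clock: 16.4
eef_pos: [0.4397, 0.0595, 0.1852]
tool_rot: [0.66, 0.255, -0.255, -0.659]
ft_force: [0.2, 1.1, -0.4]
grip_width: 0.0472
isolator_axis top 0.31 [481.6 315.4] [ 0.3102 -0.3768]
selector_post top 0.85 [404.7 210.5] [ 0.6054 -0.1558]
selector_tip top 0.71 [404.4 210.9] [ 0.6209 -0.1637]
selector_axis top 0.64 [375.4 235.5] [ 0.5428 -0.0753]
selector_axis top 0.63 [296.8 200.1] [0.6496 0.1586]
clock 16.75 pos [0.4397 0.06   0.1853] shift [ -17.     0.3 -263. ] F [-0.7  0.  -0.8] grip 0.0469
x [ 0.74   0.673 -0.   ] y [-0. -0. -1.] z [-0.673  0.74  -0.   ]
```

View pics/t9.png

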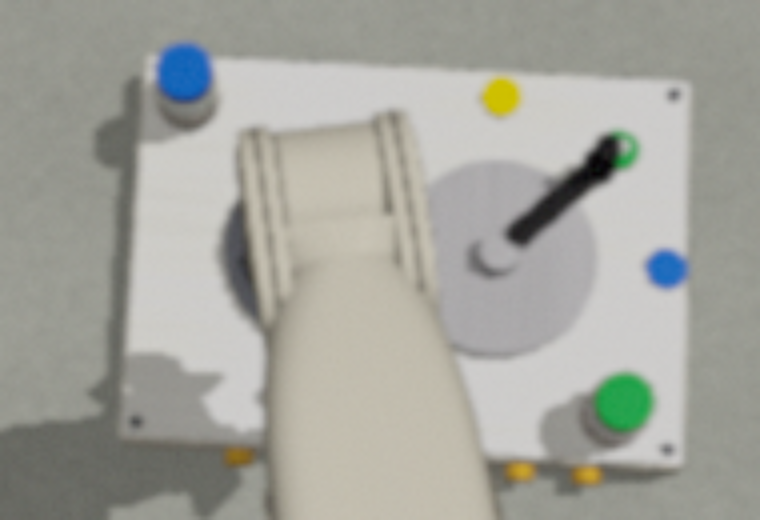

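```bash
python3 -m inch '0 0 0 -3 0 -44 0.45;0 0 0 -3 0 -44 0.45;0 0 0 -3 0 -44 0.45;0 0 0 -3 0 -44 0.45;0 0 0 -3 0 -44 0.45;0 0 0 -2 0 -43 0.45;0 0 0 0 0 0 0.45;0 0 0 0 0 0 0.45'
python3 - <<'E'
from h import *
d=bot.camera("wrist"); cv2.imwrite("pics/w10.png",d["color"]);to((.604,-.146,.1))
for n in("selector_post","selector_axis","selector_tip","isolator_axis","isolator_post"):
  for r in bot.spot_point(n,"wrist")[:1]: print(n,r,onz(d,r["point"],Z[n]).round(4))
print(proj(d,(.604,-.146,.136)))
E
```

```text
clock: 17.75
eef_pos: [0.6034, -0.1457, 0.1847]
tool_rot: [-0.659, -0.254, 0.255, 0.66]
ft_force: [0.5, -0.1, -1.0]
grip_width: 0.0472
clock 17.8 pos [ 0.6033 -0.1453  0.1851] shift [ 0.1 85.1 -1.1] F [-0.  -0.5 -0.1] grip 0.0469
x [ 0.74   0.673 -0.   ] y [-0.001  0.001 -1.   ] z [-0.673  0.74   0.001]
selector_post {'point': [313.0, 277.2], 'conf': 0.77} [ 0.6029 -0.15    0.136 ]
selector_axis {'point': [313.7, 109.1], 'conf': 0.74} [ 0.536  -0.0763  0.084 ]
[318.69106325 273.85634569]
```

View pics/w10.png

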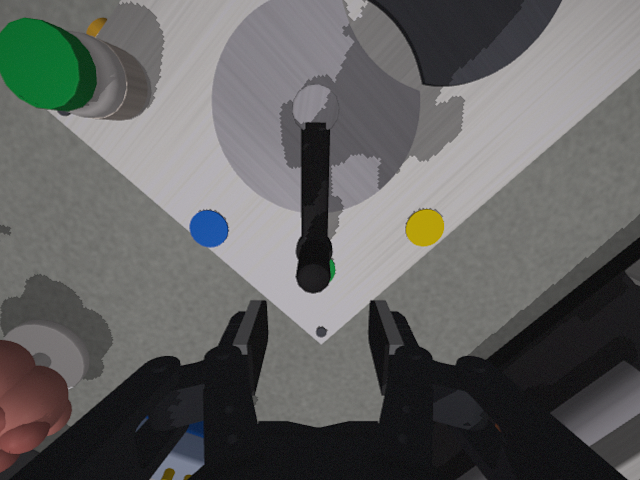

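```bash
python3 - <<'E'
from h import *
d=bot.camera("wrist")
b=onz(d,(209,228),.052)[:2];y=onz(d,(425,227),.052)[:2];s=onz(d,(316,104),.084)[:2];p=onz(d,(313.5,277),.136)[:2]
print(b,y,s,p,np.hypot(*(b-s)),np.hypot(*(y-s)),np.hypot(*(p-s)))
for q in(b,y,p): print(np.degrees(np.arctan2(*(q-s)[::-1])))
E
python3 -m inch '0 0 0 -3 25 -2 0.45;0 0 0 0 35 0 0.45;0 0 0 0 25 0 0.45;0 0 0 0 0 0 0.65;0 0 0 0 0 0 0.65';python3 - <<'E'
from h import *
ang((.537,-.0745))
d=bot.camera("wrist"); cv2.imwrite("pics/w11.png",d["color"])
E
```

```text
[ 0.53204696 -0.20335203] [ 0.66610466 -0.07982661] [ 0.53547523 -0.07256289] [ 0.60380667 -0.14958081] 0.13083407256217888 0.13083123406831781 0.10296089721926005
-91.5015041627224
-3.182685544743577
-48.420084032181
clock: 18.73
eef_pos: [0.6038, -0.1495, 0.1016]
tool_rot: [0.66, 0.255, -0.254, -0.659]
ft_force: [-0.1, 0.1, -0.1]
grip_width: 0.0298
t 18.73 r 0.1005 deg -48.3 toolz deg 132.3 F [-0.1  0.1 -0.1] T [-0.03  0.05  0.02] pos [ 0.6038 -0.1495  0.1016] grip 0.0298
```

View pics/w11.png

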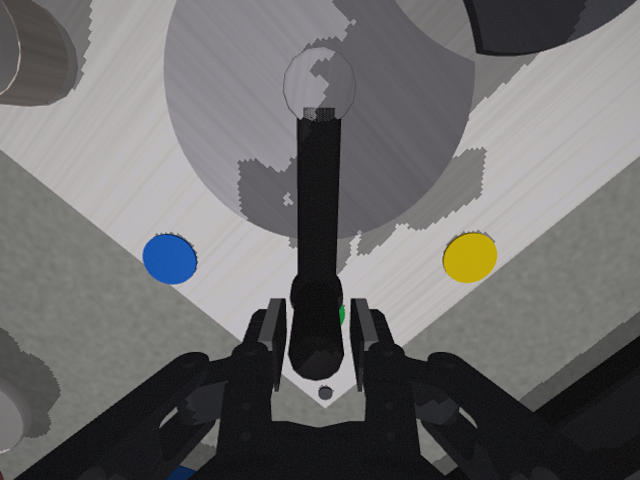

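```bash
python3 -m inch '0 7.5 0 -13 0 0.8 0.65;0 7.5 0 -13 0 0.8 0.65;0 7.5 0 -13 0 0.8 0.65;0 7.5 0 -13 0 0.8 0.65;0 7.5 0 -13 0 0.8 0.65;0 0 0 0 0 0 0.65';python3 - <<'E'
from h import *
ang((.536,-.0735))
d=bot.camera("wrist"); cv2.imwrite("pics/w12.png",d["color"])
E
```

```text
clock: 19.52
eef_pos: [0.5449, -0.1757, 0.102]
tool_rot: [0.707, 0.03, -0.029, -0.706]
ft_force: [-0.7, 0.5, 1.0]
grip_width: 0.0301
t 19.52 r 0.1025 deg -85.0 toolz deg 94.8 F [-0.7  0.5  1. ] T [-0.04  0.07 -0.02] pos [ 0.5449 -0.1757  0.102 ] grip 0.0301
```

View pics/w12.png

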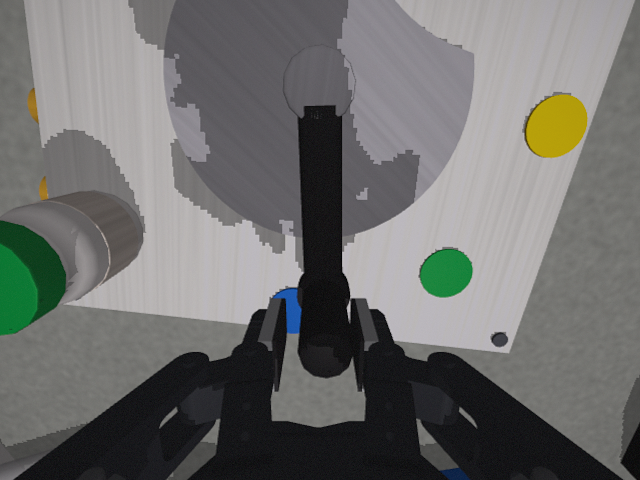

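```bash
python3 -m inch '0 4 0 -7 0 0.3 0.65;0 4 0 -7 0 0.3 0.65;0 1 0 -2.5 0 0 0.65;0 0 0 0 0 0 0.65';python3 - <<'E'
from h import *
ang((.536,-.0735))
d=bot.camera("wrist"); cv2.imwrite("pics/w13.png",d["color"])
E
```

```text
clock: 20.08
eef_pos: [0.5292, -0.1755, 0.1012]
tool_rot: [0.707, -0.025, 0.027, -0.706]
ft_force: [1.4, -0.3, 1.3]
grip_width: 0.0301
t 20.07 r 0.1023 deg -93.8 toolz deg 85.8 F [ 1.4 -0.3  1.3] T [-0.14 -0.4  -0.08] pos [ 0.5292 -0.1755  0.1012] grip 0.0301
```

View pics/w13.png

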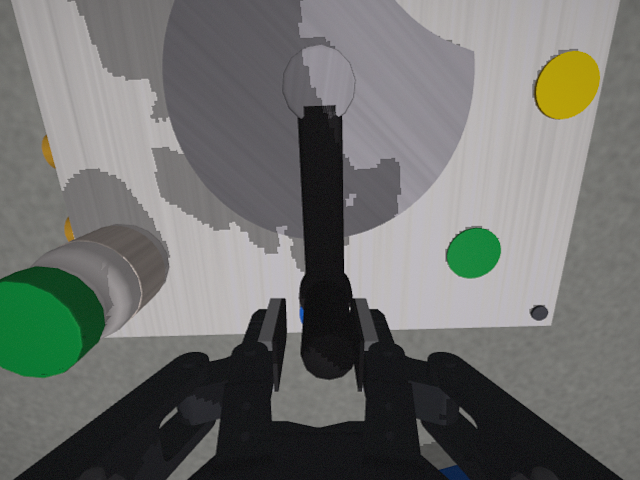

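Run:
```python
from h import *
d=bot.camera("wrist")
S=np.array([.536,-.0735])
print("hub",proj(d,(*S,.084)))
for a in(-95,-94,-93,-92,-91,-90,-88):
    u=np.array([np.cos(np.radians(a)),np.sin(np.radians(a))])
    print(a,proj(d,(*(S+.085*u),.084)).round(1),proj(d,(*(S+.1*u),.136)).round(1),"disc",proj(d,(*(S+.128*u),.052)).round(1))
D={c:bot.camera(c) for c in("scene","top")}
im=np.vstack([cv2.resize(D["scene"]["color"][220:320,200:360],None,fx=3.5,fy=3),cv2.resize(D["top"]["color"][175:275,300:460],None,fx=3.5,fy=3)]);cv2.imwrite("pics/s14.png",im)
```

```text
hub [316.32137468  80.51342534]
-95 [313.9 265.2] [312.2 352.8] disc [313.6 309.8]
-94 [316.9 265.2] [316.9 352.8] disc [317.1 309.8]
-93 [319.8 265.2] [321.5 352.7] disc [320.6 309.8]
-92 [322.7 265.1] [326.1 352.6] disc [324.1 309.7]
-91 [325.6 265. ] [330.8 352.4] disc [327.6 309.6]
-90 [328.5 264.8] [335.4 352.2] disc [331.1 309.4]
-88 [334.4 264.3] [344.7 351.5] disc [338.1 308.8]
```

View pics/s14.png

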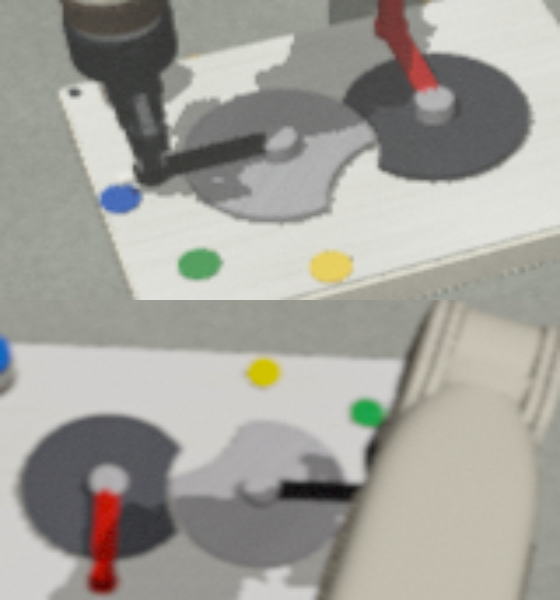

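```bash
python3 -m inch '0 0 0 3.5 0 0 0.55;0 0 0 0 0 0 0.55;0 0 0 0 -25 0 0.55;0 0 0 0 -35 0 0.55;0 0 0 0 -25 0 0.55;0 0 0 0 0 0 0.55;0 0 0 0 0 0 0.55;0 0 0 0 0 0 0.55;0 0 0 0 0 0 0.55'
python3 - <<'E'
from h import *
ang((.536,-.0735))
d=bot.camera("wrist"); cv2.imwrite("pics/w15.png",d["color"])
E
```

```text
clock: 21.4
eef_pos: [0.5308, -0.1752, 0.1841]
tool_rot: [-0.706, 0.027, -0.025, 0.707]
ft_force: [-0.4, -0.6, 0.4]
grip_width: 0.0385
t 21.4 r 0.1019 deg -92.9 toolz deg 85.7 F [-0.4 -0.6  0.4] T [-0.01 -0.03 -0.04] pos [ 0.5308 -0.1752  0.1841] grip 0.0385
```

View pics/w15.png

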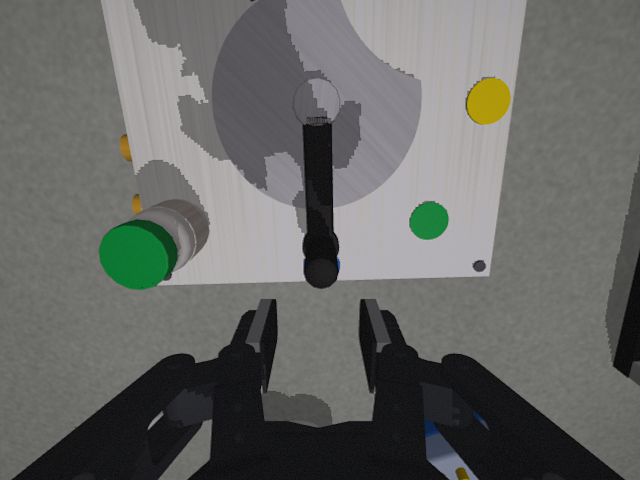

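```bash
python3 -m inch '0 0 0 0 0 0 0.55;0 0 0 0 0 0 0.55;0 0 0 0 0 0 0.55;0 0 0 0 0 0 0.55;0 0 0 0 0 0 0.55;0 0 0 0 0 0 0.55;0 0 0 0 25 0 0.55;0 0 0 0 35 0 0.55;0 0 0 0 25 0 0.55;0 0 0 0 0 0 0.65;0 0 0 0 0 0 0.65'
python3 -m inch '0 -7.5 0 13 0 0.8 0.65;0 -7.5 0 13 0 0.8 0.65;0 -7.5 0 13 0 0.8 0.65;0 -7.5 0 13 0 0.8 0.65;0 -7.5 0 13 0 0.8 0.65;0 -7.5 0 13 0 0.8 0.65;0 -7.5 0 13 0 0.8 0.65;0 -7.5 0 13 0 0.8 0.65;0 0 0 0 0 0 0.65'
python3 - <<'E'
from h import *
ang((.536,-.0735))
E
```

```text
clock: 22.82
eef_pos: [0.5322, -0.1757, 0.1013]
tool_rot: [0.707, -0.026, 0.027, -0.706]
ft_force: [-0.2, -0.2, -0.8]
grip_width: 0.0301
clock: 23.95
eef_pos: [0.6227, -0.1322, 0.1019]
tool_rot: [0.626, 0.331, -0.33, -0.625]
ft_force: [-0.6, -0.7, 0.4]
grip_width: 0.0299
t 23.95 r 0.1047 deg -34.1 toolz deg 145.7 F [-0.6 -0.7  0.4] T [-0.04  0.    0.  ] pos [ 0.6227 -0.1322  0.1019] grip 0.0299
```

```bash
python3 -m inch '0 -7.5 0 13 0 1.6 0.65;0 -7.5 0 13 0 1.6 0.65;0 -7.5 0 13 0 1.2 0.65;0 -5.5 0 11 0 0.8 0.65;0 0 0 0 0 0 0.65'
python3 - <<'E'
from h import *
ang((.536,-.0735))
d=bot.camera("wrist"); cv2.imwrite("pics/w16.png",d["color"])
S=np.array([.536,-.0735])
print("hub",proj(d,(*S,.084)))
for a in(-10,-8,-6,-4,-3,-2,-1,0):
    u=np.array([np.cos(np.radians(a)),np.sin(np.radians(a))])
    print(a,proj(d,(*(S+.085*u),.084)).round(1),proj(d,(*(S+.1*u),.136)).round(1),"disc",proj(d,(*(S+.128*u),.052)).round(1))
E
```

```text
clock: 24.58
eef_pos: [0.6372, -0.085, 0.1016]
tool_rot: [0.528, 0.472, -0.471, -0.526]
ft_force: [-0.2, 0.2, -0.4]
grip_width: 0.0298
t 24.57 r 0.1018 deg -6.5 toolz deg 173.6 F [-0.2  0.2 -0.4] T [-0.01  0.02  0.  ] pos [ 0.6372 -0.085   0.1016] grip 0.0298
hub [319.37226478  82.65588921]
-10 [308.4 266. ] [302.6 353.4] disc [306.  310.1]
-8 [314.2 266.2] [311.8 353.7] disc [313.  310.4]
-6 [320.1 266.3] [321.  353.8] disc [320.  310.5]
-4 [325.9 266.2] [330.2 353.7] disc [327.  310.3]
-3 [328.8 266. ] [334.8 353.5] disc [330.5 310.2]
-2 [331.7 265.9] [339.4 353.2] disc [334. 310.]
-1 [334.6 265.6] [344.  352.9] disc [337.5 309.7]
0 [337.5 265.4] [348.6 352.5] disc [341.  309.4]
```

View pics/w16.png

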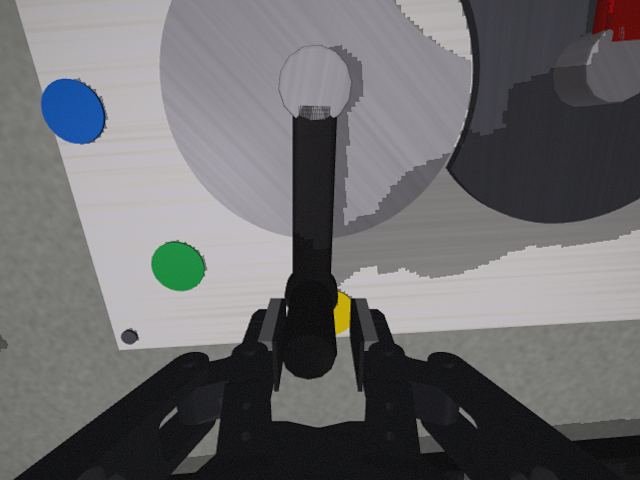

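```bash
python3 -m inch '0 -3 0 5 0 0.3 0.65;0 -2 0 4.5 0 0.2 0.65;0 0 0 0 0 0 0.65;0 0 0 0 0 0 0.65'
python3 - <<'E'
from h import *
ang((.536,-.0735))
d=bot.camera("wrist"); cv2.imwrite("pics/w17.png",d["color"])
E
```

```text
clock: 25.12
eef_pos: [0.6367, -0.0757, 0.1005]
tool_rot: [0.506, 0.494, -0.494, -0.506]
ft_force: [-0.0, -1.1, 1.7]
grip_width: 0.03
t 25.12 r 0.1008 deg -1.3 toolz deg 178.7 F [-0.  -1.1  1.7] T [-0.34 -0.14  0.03] pos [ 0.6367 -0.0757  0.1005] grip 0.03
```

View pics/w17.png

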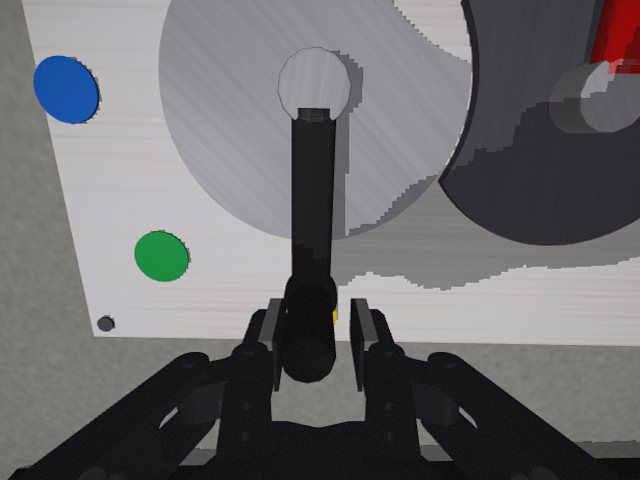

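```bash
python3 -m inch '0 0 0 -3.5 0 0 0.55;0 0 0 0 0 0 0.55;0 0 0 0 -25 0 0.55;0 0 0 0 -35 0 0.55;0 0 0 0 -25 0 0.55;0 0 0 0 0 0 0.55'
python3 - <<'E'
from h import *
ang((.536,-.0735))
d=bot.camera("wrist"); cv2.imwrite("pics/w18.png",d["color"])
E
```

```text
clock: 25.92
eef_pos: [0.638, -0.0789, 0.1878]
tool_rot: [0.507, 0.496, -0.493, -0.504]
ft_force: [0.4, -0.0, 0.4]
grip_width: 0.0383
t 25.93 r 0.1022 deg -3.1 toolz deg 178.7 F [ 0.4 -0.   0.4] T [ 0.   -0.01  0.  ] pos [ 0.638  -0.0789  0.1878] grip 0.0383
```

View pics/w18.png

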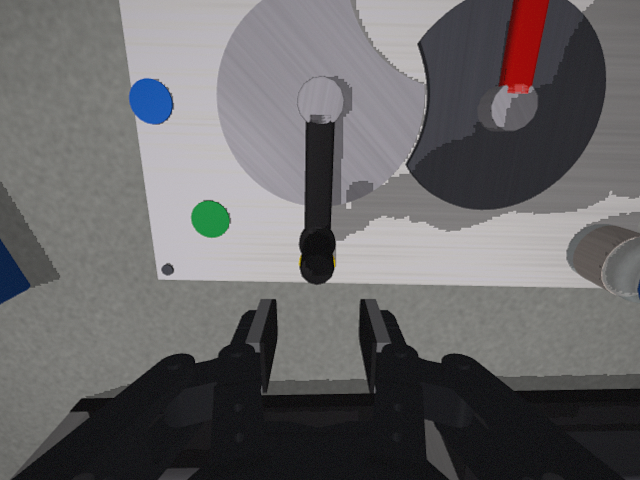

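```bash
python3 -m inch '0 0 0 0 -40 0 0.55;0 0 0 0 -40 0 0.55;0 0 0 0 -30 40 0.55;0 0 0 0 0 50 0.55;0 0 0 0 0 50 0.55;0 0 0 0 0 50 0.55;0 0 0 0 0 50 0.55;0 0 0 30 0 30 0.55;0 0 0 0 0 0 0.55;0 0 0 0 0 0 0.55'
python3 - <<'E'
from h import *
D=spots(("top","scene"),("isolator_tip","selector_tip","isolator_post","amber_jar","jar","white_jar","bottle","brain","tip_box","syringe","isolator_axis","selector_axis"))
d=D["top"];cv2.imwrite("pics/t19.png",cv2.resize(d["color"][175:325,180:440],None,fx=3,fy=3,interpolation=cv2.INTER_CUBIC))
cv2.imwrite("pics/s19.png",D["scene"]["color"])
E
```

```text
clock: 27.22
eef_pos: [0.3674, -0.043, 0.2945]
tool_rot: [-0.505, -0.494, 0.495, 0.506]
ft_force: [0.6, 0.6, -0.2]
grip_width: 0.0389
isolator_tip top 0.76 [328.8 275.3] [0.4238 0.0615]
isolator_tip scene 0.78 [305.2 222.9] [0.4088 0.0564]
selector_tip top 0.85 [376.3 195. ] [ 0.6698 -0.0802]
selector_tip scene 0.88 [292.4 302.9] [ 0.6617 -0.0802]
isolator_post top 0.66 [326.3 262.4] [0.451  0.0696]
isolator_post scene 0.67 [309.4 215.8] [0.4419 0.0576]
amber_jar top 0.8 [219.  264.9] [0.4567 0.3884]
amber_jar scene 0.58 [414.3 218.6] [0.4973 0.3737]
jar top 0.81 [298.  197.6] [0.6678 0.1566]
jar top 0.73 [382.3 196.8] [ 0.6726 -0.1011]
jar scene 0.83 [376.4 277.2] [0.653  0.1666]
jar scene 0.33 [239.8 286.4] [ 0.5363 -0.1852]
white_jar top 0.44 [413.7 241.6] [ 0.533  -0.1935]
white_jar scene 0.74 [238.5 250.9] [ 0.4123 -0.151 ]
bottle top 0.59 [206.9 200.4] [0.6714 0.4449]
bottle top 0.53 [327.5 273. ] [0.4436 0.0644]
bottle scene 0.66 [464.9 261.6] [0.6686 0.4507]
brain top 0.81 [501.2 261.1] [ 0.4853 -0.4688]
brain top 0.37 [221.6 265.2] [0.465  0.3893]
brain scene 0.75 [139.8 315.4] [ 0.4848 -0.4559]
tip_box top 0.72 [488.9 206.1] [ 0.6606 -0.4405]
tip_box scene 0.66 [158.2 367.3] [ 0.66   -0.4411]
syringe top 0.97 [478.  314.4] [ 0.3213 -0.3893]
syringe top 0.53 [331.6 262.5] [0.4763 0.0521]
syringe top 0.31 [375.3 193.6] [ 0.6984 -0.0847]
syringe scene 0.86 [153.4 265.2] [ 0.3226 -0.3882]
syringe scene 0.53 [414.2 217.7] [0.4526 0.4058]
syringe scene 0.5 [279.8 265.4] [ 0.4691 -0.0496]
isolator_axis top 0.94 [330.1 232.5] [0.5507 0.0585]
isolator_axis scene 0.97 [321.9 251.4] [0.5358 0.0554]
isolator_axis scene 0.72 [299.1 279. ] [ 0.6013 -0.0379]
isolator_axis scene 0.56 [311.  213.1] [0.3844 0.0848]
selector_axis top 0.98 [373.7 234.6] [ 0.5455 -0.0703]
selector_axis scene 0.75 [300.5 277. ] [ 0.5965 -0.032 ]
selector_axis scene 0.63 [281.8 267.5] [ 0.5462 -0.0663]
```

View pics/t19.png

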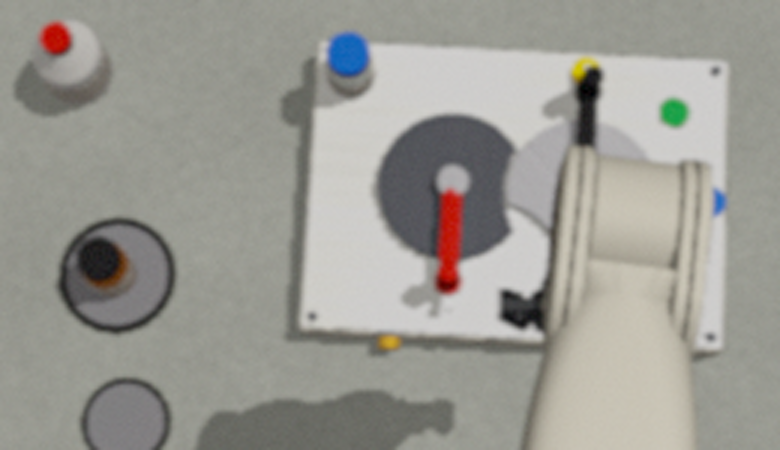

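View pics/s19.png

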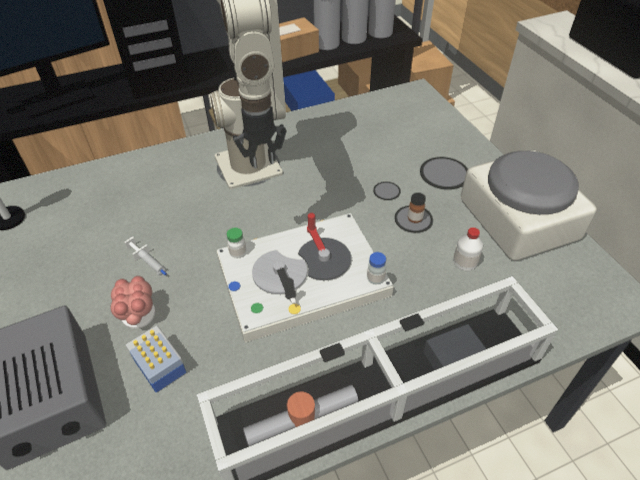

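```bash
python3 -c "
from workcell import bot
print(bot.job_done(), bot.get_obs()['clock'])"
```

```text
the job is handed in; nothing more can be done
the job is handed in; nothing more can be done
```

The job is handed in at about 28 s of the 72 s allowed. Every step was carried out in the order asked; no verdict comes back.

- **Amber jar:** it stands upright, wholly on the middle-sized mat, in the last wrist, top and scene pictures.
- **Isolator:** I pushed it to its off stop. Travel ended there while the push rose from 5 to 24 N. It lies along console -x in the final picture, and the selector came free.
- **Selector:** I swung it to blue and left it released there for about 1.5 s, then swung it back to yellow and released it. Pictures taken from above after each release show the disc evenly on both sides of the nose.
- **Everything else:** the other items look unmoved in the final pictures, and the arm is clear of everything.

**Disagreements:**
- The networks' position readings scattered by about 1–2 cm from one camera to the other. One final reading put the amber jar origin at (0.497, 0.374), against a mat centre of (0.46, 0.398); the pictures show it inside the rim.
- In the final top picture the arm hid the white jar. I checked that one only in the scene view, where it looks unmoved.

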